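# Close the sliding hatch of the boiler control unit

### The arm

A 6-joint arm with a two-finger parallel gripper is mounted at the origin on the work surface. World frame = base frame: x ahead of the robot, y to its left, z up, the work surface at z = 0. Lengths are in mm, angles in rad, forces in N, time in s.
With the tool pointing down it reaches from about 425 to 950 mm from the base axis. Payload 3.5 kg.
Tool frame: the origin (TCP) lies midway between the tips of the shut fingers; the grasp point (between the pads) lies 19 mm behind it; z points along the fingers, y is the line along which they close (so a half turn about z gives the same grasp; the last joint's range is limited). The gripper opens to 85 mm and grips with 20 to 120 N. Pads are 22 mm wide; open, the fingers measure 114 mm over their backs; the gripper's body (76 mm by 85 mm) begins 54 mm behind the grasp point. The pads swing forward as they close: fully open they stand 13 mm farther back than shut.
Start: joints at [-1.496, 0.286, 1.577, -0, 1.279, -0.15], TCP at [150.491, -657.996, 231.325] pointing down, gripper open.
Joint ranges: [-2.77, 2.77], [-0.9, 2.22], [0.21, 2.48], [-1.53, 4.67], [0.24, 2.81], [-2.84, 2.84]. Speed limits (rad/s): [2.79, 2.79, 3.14, 3.14, 3.14, 3.14].

### API

Orientations are given as a unit quaternion [w, x, y, z].
In Python, from station import bot, viewer, finish_job gives the robot as it stands. The module is installed in compiled form; this text tells all that it offers.
- The arm moves only by the shell command python3 -m jog 'ROWS' [FORCE]. ROWS is JSON, a list of rows, each an object of numbers: "x", "y", "z": the shift along the world's x, y, z in cm; "wx", "wy", "wz": the turn, a rotation vector about the world's x, y, z in rad; "fingers": the closure, from -1 (fully open) to 1 (shut), so that 0 is half open. A call has 1 to 5 rows; each row is the pose to reach, as a shift and turn from the pose commanded when the call began; what a row does not reach only later rows make up. A row lasts 1/12 s, in which the tool goes at most 41.7 mm and 7.16 degrees, less where a joint would pass 70% of its speed; a pose out of reach is approached as far as the arm can. A call with a gripper value outside its range is refused whole. The fingers move at their own pace and stop on an object; FORCE is the grip in N (left out, the last holds). Time passes only in rows, so rows that repeat a pose let the fingers close. It gives the time, the measured TCP pose, the force, the opening and the grip force at its end, in the units of the state.
- bot.read_state(): the state, without advancing time (a new reading comes with each control period).
- viewer.snapshot(name): name is "scene" or "top" or "wrist"; returns the picture (400x640x3 uint8, red, green, blue); there is no depth.
- viewer.camera_model(name): a dict with "vertical_fov" (degrees; the focal length in pixels is half the picture's height over the tangent of half this angle, whatever the lens; pixels are square), "cx", "cy" (the principal point, pixels), "extrinsics" (4x4, takes a point from world to camera coordinates). Camera axes: x right, y down, z forward; pixel columns grow to the right and rows downward; lengths in mm; the calibration is good to about 2 mm. A picture is of the moment at which its call begins: read the wrist's pose just before it. camera_model takes no time and is no camera call; for the wrist camera it gives the pose at the moment of the call.
- finish_job(): hands the job in; it is judged then, once.
The state is a dict: "t": time; "joint_pos": joint angles; "joint_velocities": joint speeds; "effort": joint torques, N m; "ee_pos": TCP position; "orientation": TCP orientation; "wrist_force": force on the tool from outside, world axes, zero at the start; "ft_torque": the same for the moment, N m; "grip_width": finger opening in mm; "gripper_force": force on a finger pad.
Only numpy, scipy, OpenCV 4.12 (cv2) and the standard library are available. Lean on these libraries where they do the work, as an engineer would, in place of code of your own. Each camera call takes 0.05 s, during which the arm holds its last target. There are 200 camera calls.

### The job

The boiler control unit has been serviced: slide the hatch on top of the larger white case along its track until it is fully closed against the frame at its end, covering the opening with the controls. Leave the hatch of the smaller white case open just as it stands, and let go when done.

Things in the scene. Friction and masses are not known exactly. Their poses are not given: they have to be found in the camera images.
- unit: the larger white case, fixed: 260 (own x) x 380 (own y) x 90 mm high; origin at the centre of its underside, on the bench, z up. Its hatch slides on top along own y between two tracks 13 mm high. The opening with the controls is at the -y end, closed off by a frame bar 16 mm high. A screwdriver up to 30 mm high lies on the case top along the +x edge (own x about 97 mm).
- hatch (a joint): opening of the larger case's hatch in m: 0 = closed against the frame bar, 0.14 = wide open. The hatch moves along the case's own +y as it opens and -y as it closes. It stays where it is left; it takes about 3 N to slide.
- hatch_grip (a point): centre of the grey grip bar across the middle of the larger hatch (white plate 160 x 170 x 8 mm, top 100 mm above the bench). Bar: 90 mm long along the case's x, 14 mm thick along the slide, 32 mm high over the plate, top 132 mm above the bench; this point is half-way up. Hatch closed: at own x -30, y -85 mm of the case. Clear for fingers on both sides throughout.
- smallhatch_grip (a point): centre of the grip bar (50 mm long, 14 mm thick, 32 mm high) on the sliding hatch of the smaller white case (150 x 240 mm, 75 mm high). This hatch is partly open too and must stay as it is.

How it is judged:
By the outcome, as a careful person would: the job done as asked, in the order asked, and still so for the second after the job is handed in, with the robot touching nothing.
It also fails if it takes over 29 s, if anything falls off the work surface, if the arm or the gripper's body presses on something with over 40 N, if the wrist force passes 120 N, or if a joint passes its speed limit or range.

## Working session

There is one attempt and no reset: what is moved stays moved. The work goes in short steps, Python scripts to look and compute and a shell command to move; the robot and the scene stay as the last step left them, time stands still between calls to the robot, and variables do not carry over. Pictures are saved under pics/ and viewed, at most 10 in all, crops included, and the job is handed in when it is done.

```bash
mkdir -p pics; python3 - <<'E'
from station import bot,viewer
import cv2,json
for n in("top","scene"):
    im=viewer.snapshot(n);cv2.imwrite(f"pics/{n}1.png",im[:,:,::-1])
    m=viewer.camera_model(n);print(n,m)
s=bot.read_state();print(s)
E
```

```text
top {'vertical_fov': 48.532447409898154, 'cx': 317.60495044163287, 'cy': 189.821219541787, 'extrinsics': array([[ 2.58055770e-02, -9.99296031e-01,  2.72307591e-02,
        -8.68924957e+01],
       [-9.90204373e-01, -2.92909214e-02, -1.36518646e-01,
         5.43972553e+02],
       [ 1.37220155e-01, -2.34410744e-02, -9.90263170e-01,
         1.15083716e+03],
       [ 0.00000000e+00,  0.00000000e+00,  0.00000000e+00,
         1.00000000e+00]])}
scene {'vertical_fov': 42.155288665526406, 'cx': 315.8233189761443, 'cy': 196.91202065390976, 'extrinsics': array([[ 5.78925726e-01,  8.15260322e-01, -1.39861347e-02,
        -2.56985843e+02],
       [ 6.22010260e-01, -4.52657386e-01, -6.38908857e-01,
        -3.03071345e+02],
       [-5.27207967e-01,  3.61181254e-01, -7.69155290e-01,
         1.47565781e+03],
       [ 0.00000000e+00,  0.00000000e+00,  0.00000000e+00,
         1.00000000e+00]])}
{'t': 0.1, 'joint_pos': array([-1.49602762e+00,  2.87130694e-01,  1.57804916e+00, -8.24934317e-06,
        1.27864350e+00, -1.49999731e-01]), 'joint_velocities': array([ 1.36364894e-03, -3.69458077e-04, -2.36726043e-03, -5.72311519e-04,
        3.85396959e-05,  2.33508981e-03]), 'effort': array([ 1.05577263e-03, -4.07299626e+01, -2.93699259e+01, -1.28050665e-04,
        3.44049164e-03, -1.49673417e-05]), 'ee_pos': array([ 150.42523179, -657.39688437,  230.03972578]), 'orientation': array([-1.11470974e-03,  9.93690786e-01,  1.12148911e-01,  3.79988037e-05]), 'wrist_force': array([-0.11566042, -0.20570763, -0.38024805]), 'ft_torque': array([ 0.02159156, -0.00750586, -0.00712944]), 'gripper_force': 0.0, 'grip_width': 85.4298197707089}
```

View pics/top1.png

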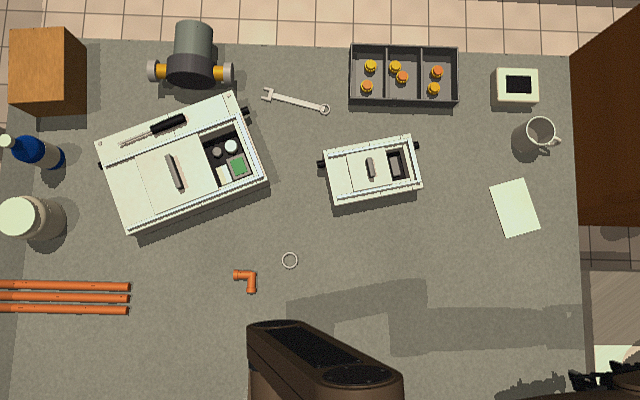

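View pics/scene1.png

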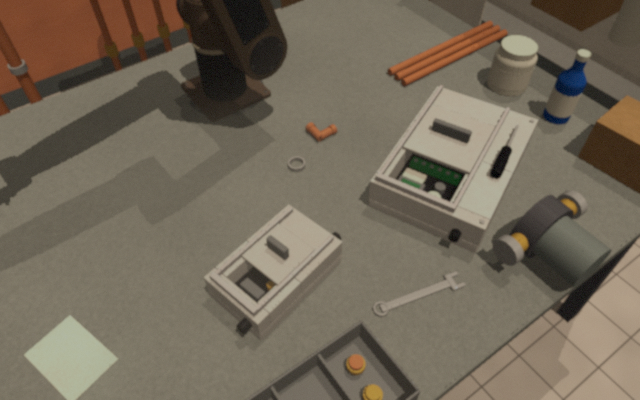

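The top picture shows the larger case at about (182,165), its grip bar near (175,171) and its opening at the right end. The smaller case is at (373,170). I'll enlarge the larger case next.

```bash
python3 - <<'E'
import cv2
im=cv2.imread("pics/top1.png")[80:250,85:285];cv2.imwrite("pics/c1.png",cv2.resize(im,None,fx=3.5,fy=3.5,interpolation=cv2.INTER_CUBIC))
im=cv2.imread("pics/scene1.png")[75:245,360:550];cv2.imwrite("pics/c2.png",cv2.resize(im,None,fx=3.5,fy=3.5,interpolation=cv2.INTER_CUBIC))
E
```

```text
(no output)
```

View pics/c1.png

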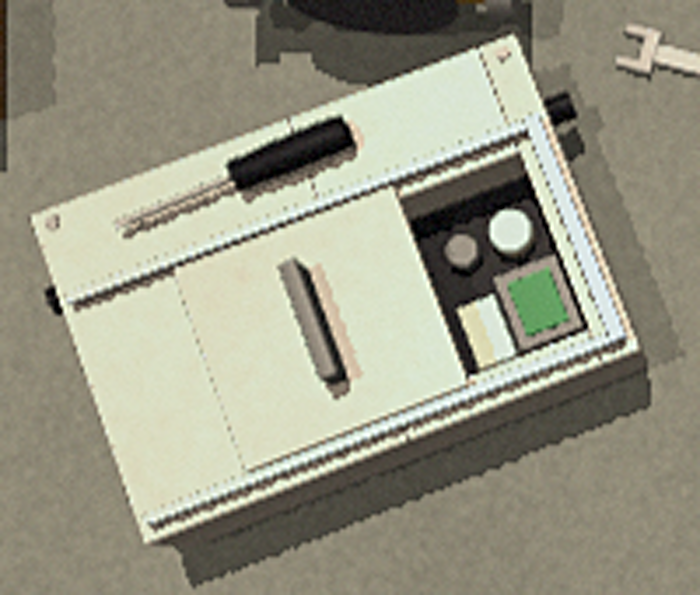

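View pics/c2.png

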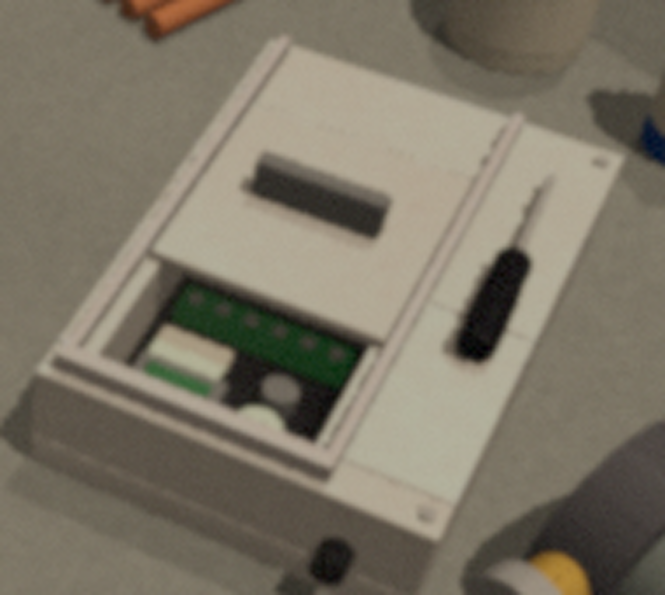

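The first crop shows the case's top corners at about (35,215), (515,35), (637,345) and (147,543). The bar's top runs from (287,260) to (332,380), and the plate's front edge from (400,190) to (467,378). The second crop shows the same layout, with the screwdriver on the +x side.

```bash
cat >h.py <<'E'
import numpy as np
from station import viewer
def px(n,u,v,z,m=None):
    m=m or viewer.camera_model(n);f=200/np.tan(np.radians(m["vertical_fov"]/2));E=m["extrinsics"]
    d=E[:3,:3].T@np.array([(u-m["cx"])/f,(v-m["cy"])/f,1]);c=-E[:3,:3].T@E[:3,3]
    return c+d*(z-c[2])/d[2]
E
python3 - <<'E'
from h import *
from scipy.optimize import least_squares
T=lambda p,z:px("top",85+p[0]/3.5,80+p[1]/3.5,z)
S=lambda p,z:px("scene",360+p[0]/3.5,75+p[1]/3.5,z)
C=[T(p,90)[:2] for p in((35,215),(515,35),(637,345),(147,543))]
L=np.array([(130,190),(130,-190),(-130,-190),(-130,190)])
R=lambda a:np.array([[np.cos(a),-np.sin(a)],[np.sin(a),np.cos(a)]])
r=least_squares(lambda q:((R(q[2])@L.T).T+q[:2]-C).ravel(),[600,250,0.3])
print(r.x,r.fun.round(1))
loc=lambda P:(R(r.x[2]).T@(P[:2]-r.x[:2])).round(1)
print("S corner",[loc(S(p,90)) for p in((625,155),(440,540))])
for n,P in(("bar T",[T((287,260),132),T((332,380),132)]),("bar S",[S((264,155),132),S((388,198),132)]),("edge T",[T((400,190),100),T((467,378),100)]),("edge S",[S((155,255),100),S((383,340),100)])):
    print(n,[p.round(1) for p in P],[loc(p) for p in P])
E
```

```text
[6.04970193e+02 2.81950448e+02 4.13629899e-01] [ 0.2  4.2  2.9 -0.9 -2.  -4.2 -1.1  0.9]
S corner [array([134.7, 191. ]), array([ 134.9, -187.6])]
bar T [array([610.9, 305. , 132. ]), array([526.3, 267.7, 132. ])] [array([14.7, 18.7]), array([-77.7,  18.5])]
bar S [array([535.7, 273.7, 132. ]), array([612.2, 308.9, 132. ])] [array([-66.8,  20.3]), array([17.5, 21.8])]
edge T [array([672.5, 237. , 100. ]), array([534.9, 180.4, 100. ])] [array([ 43.8, -68.3]), array([-105. ,  -64.9])]
edge S [array([541.2, 179. , 100. ]), array([680.4, 243.3, 100. ])] [array([-99.8, -68.6]), array([ 53.6, -65.8])]
```

```bash
python3 -m jog '[{"x":2.5,"y":3.2,"z":0.5,"wz":0.1},{"x":5,"y":6.4,"z":1,"wz":0.189},{"x":7.5,"y":9.6,"z":1,"wz":0.189},{"x":10,"y":12.8,"z":1,"wz":0.189},{"x":12.5,"y":16,"z":1,"wz":0.189}]'
python3 -m jog '[{"x":2.5,"y":3.2},{"x":5,"y":6.4},{"x":7.5,"y":9.6},{"x":10,"y":12.8},{"x":12.5,"y":16}]'
python3 -m jog '[{"x":2.5,"y":3.2},{"x":5,"y":6.4},{"x":7.5,"y":9.6},{"x":10,"y":12.8},{"x":12.5,"y":16}]'
python3 -m jog '[{"x":1,"y":4},{"x":2,"y":8},{"x":2.5,"y":12},{"x":2.5,"y":16},{"x":2.5,"y":20}]'
```

```text
schema error: expected keys x, y, z, wx, wy, wz, fingers
schema error: expected keys x, y, z, wx, wy, wz, fingers
schema error: expected keys x, y, z, wx, wy, wz, fingers
schema error: expected keys x, y, z, wx, wy, wz, fingers
```

All keys are required in each row.

```bash
python3 -m jog '[{"x":4,"y":5,"z":1,"wx":0,"wy":0,"wz":0.1,"fingers":-1},{"x":5,"y":6.4,"z":1,"wx":0,"wy":0,"wz":0.189,"fingers":-1},{"x":7.5,"y":9.6,"z":1,"wx":0,"wy":0,"wz":0.189,"fingers":-1},{"x":10,"y":12.8,"z":1,"wx":0,"wy":0,"wz":0.189,"fingers":-1},{"x":12.5,"y":16,"z":1,"wx":0,"wy":0,"wz":0.189,"fingers":-1}]'
python3 -m jog '[{"x":2.5,"y":3.2,"z":0,"wx":0,"wy":0,"wz":0,"fingers":-1},{"x":5,"y":6.4,"z":0,"wx":0,"wy":0,"wz":0,"fingers":-1},{"x":7.5,"y":9.6,"z":0,"wx":0,"wy":0,"wz":0,"fingers":-1},{"x":10,"y":12.8,"z":0,"wx":0,"wy":0,"wz":0,"fingers":-1},{"x":12.5,"y":16,"z":0,"wx":0,"wy":0,"wz":0,"fingers":-1}]'
```

```text
t: 0.52
ee_pos: [276.2, -496.2, 240.8]
orientation: [-0.0, 0.979, 0.205, 0.0]
wrist_force: [0.7, -0.3, -0.1]
grip_width: 85.2
gripper_force: 0.0
t: 0.93
ee_pos: [401.1, -336.0, 240.9]
orientation: [-0.0, 0.979, 0.205, -0.0]
wrist_force: [0.6, 0.0, -0.3]
grip_width: 85.5
gripper_force: 0.0
```

```bash
python3 -m jog '[{"x":2.4,"y":3.2,"z":0,"wx":0,"wy":0,"wz":0,"fingers":-1},{"x":4.8,"y":6.4,"z":0,"wx":0,"wy":0,"wz":0,"fingers":-1},{"x":7.2,"y":9.6,"z":0,"wx":0,"wy":0,"wz":0,"fingers":-1},{"x":9.6,"y":12.8,"z":0,"wx":0,"wy":0,"wz":0,"fingers":-1},{"x":12,"y":16,"z":0,"wx":0,"wy":0,"wz":0,"fingers":-1}]'
python3 -m jog '[{"x":0.5,"y":4,"z":0,"wx":0,"wy":0,"wz":0,"fingers":-1},{"x":1,"y":8,"z":0,"wx":0,"wy":0,"wz":0,"fingers":-1},{"x":1.5,"y":12,"z":0,"wx":0,"wy":0,"wz":0,"fingers":-1},{"x":2,"y":16,"z":0,"wx":0,"wy":0,"wz":0,"fingers":-1},{"x":2.5,"y":20,"z":0,"wx":0,"wy":0,"wz":0,"fingers":-1}]'
python3 -m jog '[{"x":0.5,"y":4,"z":0,"wx":0,"wy":0,"wz":0,"fingers":-1},{"x":1,"y":8,"z":0,"wx":0,"wy":0,"wz":0,"fingers":-1},{"x":1.5,"y":12,"z":0,"wx":0,"wy":0,"wz":0,"fingers":-1},{"x":2,"y":16,"z":0,"wx":0,"wy":0,"wz":0,"fingers":-1},{"x":2.4,"y":20,"z":0,"wx":0,"wy":0,"wz":0,"fingers":-1}]'
python3 -m jog '[{"x":0,"y":4,"z":0,"wx":0,"wy":0,"wz":0,"fingers":-1},{"x":0,"y":6.2,"z":0,"wx":0,"wy":0,"wz":0,"fingers":-1},{"x":0,"y":6.2,"z":0,"wx":0,"wy":0,"wz":0,"fingers":-1},{"x":0,"y":6.2,"z":0,"wx":0,"wy":0,"wz":0,"fingers":-1}]'
python3 - <<'E'
from h import *
import cv2
m=viewer.camera_model("wrist");im=viewer.snapshot("wrist");cv2.imwrite("pics/w1.png",im[:,:,::-1]);np.save("w1.npy",m,allow_pickle=True)
E
```

```text
t: 1.35
ee_pos: [521.1, -176.0, 241.0]
orientation: [-0.0, 0.979, 0.205, -0.0]
wrist_force: [0.0, 0.2, -0.2]
grip_width: 84.9
gripper_force: 0.0
t: 1.77
ee_pos: [545.1, 24.0, 240.9]
orientation: [-0.0, 0.979, 0.205, -0.0]
wrist_force: [0.2, 0.3, -0.4]
grip_width: 85.4
gripper_force: 0.0
t: 2.18
ee_pos: [569.1, 224.0, 240.8]
orientation: [0.0, 0.979, 0.206, -0.0]
wrist_force: [0.4, 0.9, -0.4]
grip_width: 85.5
gripper_force: 0.0
t: 2.52
ee_pos: [568.9, 284.9, 240.5]
orientation: [0.0, 0.978, 0.207, -0.001]
wrist_force: [-0.0, 0.2, -0.8]
grip_width: 85.3
gripper_force: 0.0
```

View pics/w1.png

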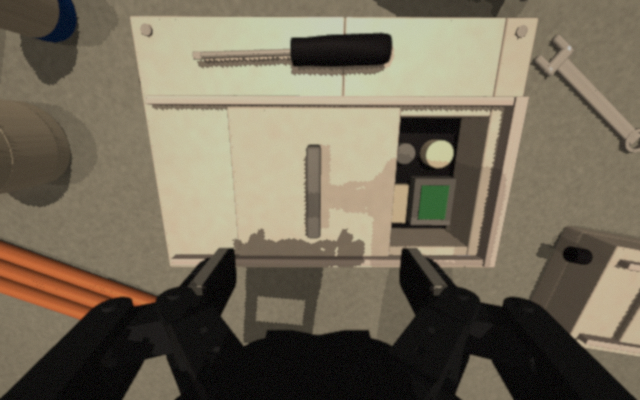

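The wrist picture shows the case square to the gripper. The bar's top runs from (313,146) to (314,237) and the plate's front edge from (400,108) to (389,255).

```bash
python3 - <<'E'
from h import *
from station import bot
m=np.load("w1.npy",allow_pickle=True).item()
a,b=px("w",313,146,132,m),px("w",314,237,132,m);print(a,b,(a+b)/2,np.linalg.norm(a-b))
d=a-b;print("bar angle",np.arctan2(d[1],d[0]))
c,e=px("w",135,17,90,m),px("w",536,17,90,m);d=c-e;print("case dir",np.arctan2(-d[0],d[1]),np.linalg.norm(d))
s=bot.read_state();q=s["orientation"];print(s["ee_pos"],"tool y angle",2*np.arctan2(q[2],q[1]))
E
```

```text
[613.65616604 309.60352982 132.        ] [533.59274837 273.51389621 132.        ] [573.6244572  291.55871302 132.        ] 87.82148087528961
bar angle 0.42348833176360257
case dir 0.41688147466873055 370.7319468465999
[569.08052207 283.84570113 240.5588842 ] tool y angle 0.41467834477394816
```

```bash
python3 -m jog '[{"x":0.4,"y":0.6,"z":-3.5,"wx":0,"wy":0,"wz":0,"fingers":-1},{"x":0.4,"y":0.6,"z":-7,"wx":0,"wy":0,"wz":0,"fingers":-1},{"x":0.4,"y":0.6,"z":-10,"wx":0,"wy":0,"wz":0,"fingers":-1},{"x":0.4,"y":0.6,"z":-12.5,"wx":0,"wy":0,"wz":0,"fingers":-1},{"x":0.4,"y":0.6,"z":-13.3,"wx":0,"wy":0,"wz":0,"fingers":-1}]' 30
python3 -m jog '[{"x":0,"y":0,"z":0,"wx":0,"wy":0,"wz":0,"fingers":0.4},{"x":0,"y":0,"z":0,"wx":0,"wy":0,"wz":0,"fingers":0.5},{"x":0,"y":0,"z":0,"wx":0,"wy":0,"wz":0,"fingers":0.5},{"x":0,"y":0,"z":0,"wx":0,"wy":0,"wz":0,"fingers":0.5},{"x":0,"y":0,"z":0,"wx":0,"wy":0,"wz":0,"fingers":0.5}]' 30
python3 -m jog '[{"x":0,"y":0,"z":0,"wx":0,"wy":0,"wz":0,"fingers":1},{"x":0,"y":0,"z":0,"wx":0,"wy":0,"wz":0,"fingers":1},{"x":0,"y":0,"z":0,"wx":0,"wy":0,"wz":0,"fingers":1},{"x":0,"y":0,"z":0,"wx":0,"wy":0,"wz":0,"fingers":1},{"x":0,"y":0,"z":0,"wx":0,"wy":0,"wz":0,"fingers":1}]' 30
```

```text
t: 2.98
ee_pos: [570.7, 287.1, 102.9]
orientation: [0.001, 0.979, 0.204, -0.005]
wrist_force: [-0.2, -0.2, -0.8]
grip_width: 85.5
gripper_force: 0.0
t: 3.4
ee_pos: [574.8, 290.3, 110.7]
orientation: [-0.0, 0.979, 0.205, 0.002]
wrist_force: [0.0, 0.7, -1.2]
grip_width: 25.6
gripper_force: 0.0
t: 3.82
ee_pos: [574.3, 290.5, 110.2]
orientation: [-0.0, 0.979, 0.205, 0.001]
wrist_force: [-1.7, 0.2, 5.3]
grip_width: 13.4
gripper_force: 32.4
```

The bar is gripped (13.4 mm opening, 32 N). The hatch has about 105 mm to travel along (0.403, -0.915).

```bash
python3 -m jog '[{"x":0.4,"y":-0.91,"z":0,"wx":0,"wy":0,"wz":0,"fingers":1},{"x":1,"y":-2.28,"z":0,"wx":0,"wy":0,"wz":0,"fingers":1},{"x":1.6,"y":-3.64,"z":0,"wx":0,"wy":0,"wz":0,"fingers":1},{"x":2.1,"y":-4.75,"z":0,"wx":0,"wy":0,"wz":0,"fingers":1},{"x":2.4,"y":-5.45,"z":0,"wx":0,"wy":0,"wz":0,"fingers":1}]'
python3 -m jog '[{"x":0.5,"y":-1.14,"z":0,"wx":0,"wy":0,"wz":0,"fingers":1},{"x":1,"y":-2.28,"z":0,"wx":0,"wy":0,"wz":0,"fingers":1},{"x":1.4,"y":-3.18,"z":0,"wx":0,"wy":0,"wz":0,"fingers":1},{"x":1.5,"y":-3.41,"z":0,"wx":0,"wy":0,"wz":0,"fingers":1},{"x":1.5,"y":-3.41,"z":0,"wx":0,"wy":0,"wz":0,"fingers":1}]'
```

```text
t: 4.23
ee_pos: [598.3, 235.7, 110.2]
orientation: [-0.001, 0.979, 0.205, 0.001]
wrist_force: [-2.2, 2.1, 5.7]
grip_width: 13.3
gripper_force: 32.5
t: 4.65
ee_pos: [613.5, 200.8, 110.2]
orientation: [0.0, 0.979, 0.205, 0.001]
wrist_force: [-0.7, -1.7, 6.0]
grip_width: 13.7
gripper_force: 32.5
```

Moved 97.9 mm. I'll creep the rest.

```bash
for i in 1; do python3 -m jog '[{"x":0.08,"y":-0.18,"z":0,"wx":0,"wy":0,"wz":0,"fingers":1},{"x":0.16,"y":-0.37,"z":0,"wx":0,"wy":0,"wz":0,"fingers":1},{"x":0.24,"y":-0.55,"z":0,"wx":0,"wy":0,"wz":0,"fingers":1},{"x":0.24,"y":-0.55,"z":0,"wx":0,"wy":0,"wz":0,"fingers":1}]'; done
python3 -m jog '[{"x":0.08,"y":-0.18,"z":0,"wx":0,"wy":0,"wz":0,"fingers":1},{"x":0.08,"y":-0.18,"z":0,"wx":0,"wy":0,"wz":0,"fingers":1},{"x":0.08,"y":-0.18,"z":0,"wx":0,"wy":0,"wz":0,"fingers":1}]'
```

```text
t: 4.98
ee_pos: [615.4, 196.6, 110.2]
orientation: [-0.001, 0.979, 0.205, 0.001]
wrist_force: [-2.3, 1.2, 6.9]
grip_width: 13.5
gripper_force: 32.5
t: 5.23
ee_pos: [615.4, 196.6, 110.2]
orientation: [-0.002, 0.979, 0.205, 0.0]
wrist_force: [-3.9, 6.9, 7.3]
grip_width: 13.2
gripper_force: 32.6
```

```bash
python3 -m jog '[{"x":0.12,"y":-0.27,"z":0,"wx":0,"wy":0,"wz":0,"fingers":1},{"x":0.12,"y":-0.27,"z":0,"wx":0,"wy":0,"wz":0,"fingers":1},{"x":0.12,"y":-0.27,"z":0,"wx":0,"wy":0,"wz":0,"fingers":1}]'
python3 - <<'E'
from h import *
import cv2
im=viewer.snapshot("scene");cv2.imwrite("pics/s2.png",cv2.resize(im[75:325,190:550,::-1],None,fx=2.2,fy=2.2,interpolation=cv2.INTER_CUBIC))
E
```

```text
t: 5.48
ee_pos: [615.4, 196.6, 110.2]
orientation: [-0.005, 0.979, 0.205, -0.0]
wrist_force: [-6.6, 12.5, 8.1]
grip_width: 13.7
gripper_force: 33.0
```

View pics/s2.png

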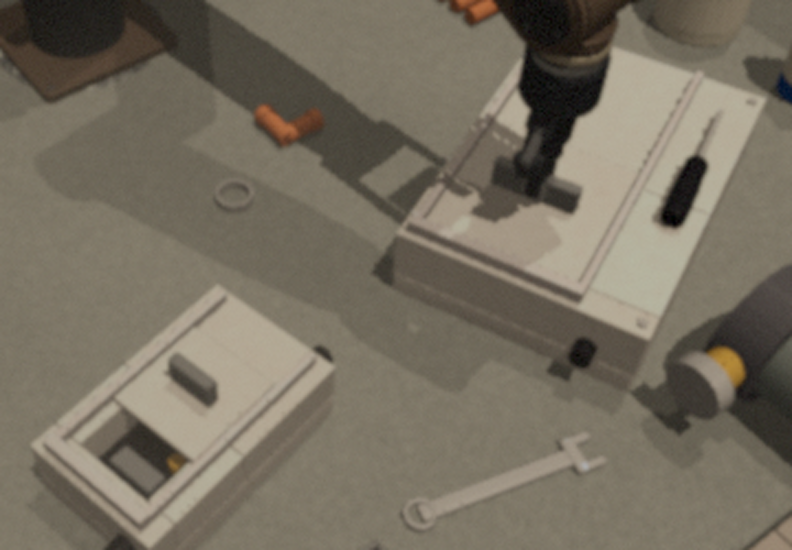

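The hatch reaches the frame bar at about (500,260), with no opening left, and the smaller hatch is untouched. I'll ease off the push, release and rise.

```bash
python3 -m jog '[{"x":-0.15,"y":0.35,"z":0,"wx":0,"wy":0,"wz":0,"fingers":1},{"x":-0.15,"y":0.35,"z":0,"wx":0,"wy":0,"wz":0,"fingers":0.3},{"x":-0.15,"y":0.35,"z":0,"wx":0,"wy":0,"wz":0,"fingers":0},{"x":-0.15,"y":0.35,"z":0,"wx":0,"wy":0,"wz":0,"fingers":-0.3},{"x":-0.15,"y":0.35,"z":0,"wx":0,"wy":0,"wz":0,"fingers":-0.3}]'
python3 -m jog '[{"x":0,"y":0,"z":0,"wx":0,"wy":0,"wz":0,"fingers":-0.3},{"x":0,"y":0,"z":2,"wx":0,"wy":0,"wz":0,"fingers":-0.3},{"x":0,"y":0,"z":5,"wx":0,"wy":0,"wz":0,"fingers":-0.3},{"x":0,"y":0,"z":8,"wx":0,"wy":0,"wz":0,"fingers":-0.3},{"x":0,"y":0,"z":12,"wx":0,"wy":0,"wz":0,"fingers":-0.3}]'
python3 -m jog '[{"x":-2,"y":0,"z":3,"wx":0,"wy":0,"wz":0,"fingers":-0.3},{"x":-4,"y":0,"z":6,"wx":0,"wy":0,"wz":0,"fingers":-0.3},{"x":-6,"y":0,"z":6,"wx":0,"wy":0,"wz":0,"fingers":-0.3},{"x":-6,"y":0,"z":6,"wx":0,"wy":0,"wz":0,"fingers":-0.3},{"x":-6,"y":0,"z":6,"wx":0,"wy":0,"wz":0,"fingers":-0.3}]'
python3 - <<'E'
from h import *
import cv2
im=viewer.snapshot("wrist");cv2.imwrite("pics/w3.png",im[:,:,::-1])
E
```

```text
t: 5.95
ee_pos: [615.2, 194.4, 107.6]
orientation: [0.0, 0.979, 0.205, -0.001]
wrist_force: [-0.4, -0.8, 0.3]
grip_width: 55.3
gripper_force: 0.0
t: 6.37
ee_pos: [613.9, 194.3, 226.4]
orientation: [-0.0, 0.979, 0.205, -0.003]
wrist_force: [0.9, -0.7, -1.5]
grip_width: 55.4
gripper_force: 0.0
t: 6.78
ee_pos: [555.1, 194.8, 288.5]
orientation: [0.0, 0.979, 0.205, 0.0]
wrist_force: [-0.2, 0.1, 0.2]
grip_width: 55.4
gripper_force: 0.0
```

View pics/w3.png

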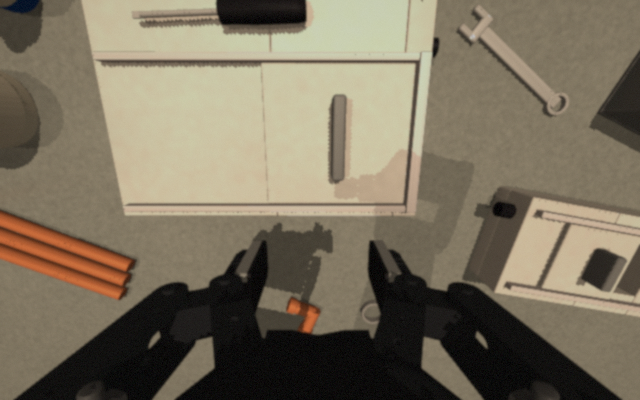

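The wrist picture shows the hatch flush with the frame bar at about (410,130). Its bar is free and the smaller hatch is as it was.

```bash
python3 -c "
from station import finish_job
print(finish_job())"
```

```text
the job is handed in; nothing more can be done
None
```

The larger case's hatch is closed against its frame bar (102.5 mm of travel, ending in a firm stop at about 14 N) and released; the smaller hatch was left as it stood, and the job was handed in at about 7 s.

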